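# Press the lids of three sample tins home in order

## Robot

A 6-joint arm with a two-finger parallel gripper is mounted at the origin on the work surface; the furniture and walls round the work are solid. World frame = base frame: x ahead of the robot, y to its left, z up, the work surface at z = 0. Lengths are in mm, angles in rad, forces in N, time in s.
With the tool pointing down it reaches from about 300 to 875 mm from the base axis. Payload 4.2 kg.
Tool frame: the origin (TCP) lies at the very end of the fingers, on their centre line; the grasp point (between the pads) lies 19 mm behind it; y points along the fingers, z is the direction in which the jaws open and shut, and the axes are right-handed (so a half turn about y gives the same grasp; the last joint's range is limited). The gripper opens to 85 mm and grips with 20 to 120 N. Pads are 22 mm wide; open, the fingers measure 114 mm over their backs; the gripper's body (76 mm by 85 mm) begins 54 mm behind the grasp point. The pads swing forward as they close: fully open they stand 13 mm farther back than shut.
Start: joints at [-1.229, 0.32, 1.565, -0, 1.257, -0.02], TCP at [203.531, -537.792, 199.138] pointing down, gripper open.
Joint ranges: [-3.11, 3.11], [-0.84, 2.01], [0.21, 2.61], [-1.34, 4.49], [0.05, 2.63], [-2.56, 2.56]. Speed limits (rad/s): [2.57, 2.57, 3.14, 3.14, 3.14, 3.14].

## Interface

Orientations are given as a unit quaternion [x, y, z, w].
In Python, from workcell import r gives the robot as it stands. The module is installed in compiled form; this text tells all that it offers.
- The arm moves only by the tool drive_tool, never from a script. Its argument "targets" is a list of rows, each a list of 7 numbers: the finger opening in m, from 0 to 0.0854, then the shift along the tool's x, y, z in m, then the turn, a rotation vector about the tool's x, y, z in degrees. A call has 1 to 12 rows; each row shifts and turns the commanded pose from where the row before left it, along the tool's axes as they then stand; what a row does not reach is not made up. A row lasts 1/10 s, in which the tool goes at most 50 mm and 8.59 degrees, less where a joint would pass 70% of its speed; a pose out of reach is approached as far as the arm can. A call is refused whole if a number of a shift passes 0.05 or a number of a turn 8.59, either way. A call with a gripper value outside its range is refused whole. The fingers move at their own pace and stop on an object; the grip force is fixed at half the most. Time passes only in rows, so rows that do not move let the fingers close. It gives the time, the measured TCP pose, the force and the opening at its end, in the units of the state.
- r.sense(): the state, without advancing time (a new reading comes with each control period).
- r.snapshot(name): name is "side" or "top" or "wrist"; returns the picture (420x560x3 uint8, red, green, blue); there is no depth.
- r.get_calibration(name): a dict with "camera_matrix" (3x3 intrinsics, pixels), "k1" (the pictures are not rectified: a ray, as slopes to the right and down, at radius r is drawn at 1 + k1 r^2 times it, then the intrinsics apply), "R" (3x3) and "t" (3): a world point X has camera coordinates R X + t. Camera axes: x right, y down, z forward; pixel columns grow to the right and rows downward; lengths in mm; the calibration is good to about 2 mm. A picture is of the moment at which its call begins: read the wrist's pose just before it. get_calibration takes no time and is no camera call; for the wrist camera it gives the pose at the moment of the call.
- r.close_job(): hands the job in, once; it reports no verdict.
The state is a dict: "t": time; "q": joint angles; "joint_vel": joint speeds; "effort": joint torques, N m; "tcp_pos": TCP position; "ee_rot": TCP orientation; "ft_force": force on the tool from outside, world axes, zero at the start; "torque": the same for the moment, N m; "opening": finger opening in mm.
Only numpy, scipy, OpenCV 4.12 (cv2) and the standard library are available. Lean on these libraries where they do the work, as an engineer would, in place of code of your own. Each camera call takes 0.05 s, during which the arm holds its last target.

## Task

The lids of the three round metal sample tins are standing proud. With a fingertip, lightly press the rubber button in the middle of each lid until that lid is fully home, working in order of height: the lowest tin first, then the middle one, then the tallest. Leave the tins standing where they are, without lifting or shoving them about, and do not disturb the other things on the table.

Things in the scene. Friction and masses are not known exactly. Their poses are not given: they have to be found in the camera images.
- low_tin: the lowest and widest of three plain metal round tins with slip-over lids, loose and upright on the table, body 68 mm across, 38 mm high to the rim of its lid when the lid is home; origin at the centre of its underside, z up. Weighs 0.15 to 0.35 kg.
- low_button_top (a point): centre of the flat top of the round rubber button (32 mm across, standing 7 mm above the rim of the lid) in the middle of the low tin's slip-over lid (72.4 mm across). The spot to press. It rides with the lid and is 45 mm above the tin's underside when the lid is home and the button is not squeezed, and up to 10 mm higher while the lid is proud. The button is springy: it sinks 1 mm for each 3 N, at most 6 mm, and comes back when let go.
- low_lid (a joint): how far the low tin's lid has been pressed down, m: 0 = 10 mm proud, 0.010 = fully home; it starts at 0 to 0.003. It slides straight down against about 4 N of friction, stays where it is left, and stops hard when home, its skirt on the bead round the tin.
- middle_tin: the middle of three plain metal round tins with slip-over lids, loose and upright on the table, body 60 mm across, 58 mm high to the rim of its lid when the lid is home; origin at the centre of its underside, z up. Weighs 0.15 to 0.35 kg.
- middle_button_top (a point): centre of the flat top of the round rubber button (32 mm across, standing 7 mm above the rim of the lid) in the middle of the middle tin's slip-over lid (64.4 mm across). The spot to press. It rides with the lid and is 65 mm above the tin's underside when the lid is home and the button is not squeezed, and up to 10 mm higher while the lid is proud. The button is springy: it sinks 1 mm for each 3 N, at most 6 mm, and comes back when let go.
- middle_lid (a joint): how far the middle tin's lid has been pressed down, m: 0 = 10 mm proud, 0.010 = fully home; it starts at 0 to 0.003. It slides straight down against about 4 N of friction, stays where it is left, and stops hard when home, its skirt on the bead round the tin.
- tall_tin: the tallest and narrowest of three plain metal round tins with slip-over lids, loose and upright on the table, body 54 mm across, 80 mm high to the rim of its lid when the lid is home; origin at the centre of its underside, z up. Weighs 0.15 to 0.35 kg.
- tall_button_top (a point): centre of the flat top of the round rubber button (32 mm across, standing 7 mm above the rim of the lid) in the middle of the tall tin's slip-over lid (58.4 mm across). The spot to press. It rides with the lid and is 87 mm above the tin's underside when the lid is home and the button is not squeezed, and up to 10 mm higher while the lid is proud. The button is springy: it sinks 1 mm for each 3 N, at most 6 mm, and comes back when let go.
- tall_lid (a joint): how far the tall tin's lid has been pressed down, m: 0 = 10 mm proud, 0.010 = fully home; it starts at 0 to 0.003. It slides straight down against about 4 N of friction, stays where it is left, and stops hard when home, its skirt on the bead round the tin.
- dust_brush: bystander: flat dust brush, 52 x 189 x 16 mm, lying, beyond the tins; origin under its centre
- wood_block: bystander: wooden block, 45 x 96 x 35 mm, beyond the tins; origin under its centre
- screwdriver: bystander: screwdriver 200 mm long, lying right of the tins; origin under its middle
- marker: bystander: marker pen 136 mm long, lying left of the tins; origin under its middle

How it is judged:
By the outcome, as a careful person would: the job done as asked, in the order asked, and still so for the second after the job is handed in, with the robot touching nothing.
It also fails if it takes over 51 s, if anything falls off the work surface, if the arm or the gripper's body presses on something with over 40 N, if the wrist force passes 120 N, or if a joint passes its speed limit or range.

## Working session

There is one attempt and no reset: what is moved stays moved. The work goes in short steps, Python scripts to look and compute and a tool call to move; the robot and the scene stay as the last step left them, time stands still between calls to the robot, and variables do not carry over. Pictures are saved under pics/ and viewed, and the job is handed in when it is done.

Besides the shell and the picture viewer there is one more tool, called after "Request:" as name([rows], argument=value, ...), one row to a line, values as JSON. drive_tool: Moves the arm, as the interface text tells. Its arguments: {"type":"object","properties":{"targets":{"type":"array","items":{"type":"array","items":{"type":"number"}}}},"required":["targets"]}

```bash
mkdir -p pics
python3 - <<'E'
from workcell import r
import cv2,json
s=r.sense();print(s)
for n in ["side","top","wrist"]:
    print(n,r.get_calibration(n))
    cv2.imwrite(f"pics/{n}0.png",r.snapshot(n)[:,:,::-1])
E
```

```text
{'t': 0.0, 'q': array([-1.22900999e+00,  3.20305548e-01,  1.56561688e+00,  1.54044336e-05,
        1.25741272e+00, -1.99966865e-02]), 'joint_vel': array([-0.00045955, -0.00098046, -0.00074013, -0.00026514,  0.00169296,
       -0.00125415]), 'effort': array([-1.57208826e-03, -4.15532005e+01, -2.34162837e+01, -1.69853511e-04,
        8.04752897e-03, -1.58018469e-05]), 'tcp_pos': array([ 203.35388023, -537.29717582,  198.29859701]), 'ee_rot': array([-0.12730506,  0.69617839, -0.69496051,  0.1271179 ]), 'ft_force': array([-0.495426  ,  0.17468173, -0.19755773]), 'torque': array([0.01948195, 0.04204111, 0.06114964]), 'opening': 85.34773897659467}
side {'camera_matrix': array([[485.47283733,   0.        , 268.42879411],
       [  0.        , 485.47283733, 217.27072133],
       [  0.        ,   0.        ,   1.        ]]), 'k1': -0.12340361938315204, 'R': array([[-0.81794939, -0.57463954,  0.02735299],
       [-0.24611641,  0.30655767, -0.91948307],
       [ 0.51998606, -0.75882264, -0.39217688]]), 't': array([416.59878289, 222.43493721, 881.13942808])}
top {'camera_matrix': array([[537.679
[... 167 characters left out ...]
 'R': array([[ 3.55729250e-03, -9.99842672e-01, -1.73774699e-02],
       [-9.86477994e-01, -6.61259001e-04, -1.63892432e-01],
       [ 1.63855156e-01,  1.77255050e-02, -9.86325146e-01]]), 't': array([ -27.42572244,  565.60468468, 1262.97995726])}
wrist {'camera_matrix': array([[368.98413467,   0.        , 277.60875731],
       [  0.        , 368.98413467, 216.76810991],
       [  0.        ,   0.        ,   1.        ]]), 'k1': -0.048533567567685225, 'R': array([[ 3.53668613e-01, -9.35370459e-01, -7.85470706e-04],
       [-8.99823523e-01, -3.40457186e-01,  2.72775609e-01],
       [-2.55413665e-01, -9.57653861e-02, -9.62077362e-01]]), 't': array([-574.88474693,  -36.73198963,  378.64474863])}
```

View pics/top0.png

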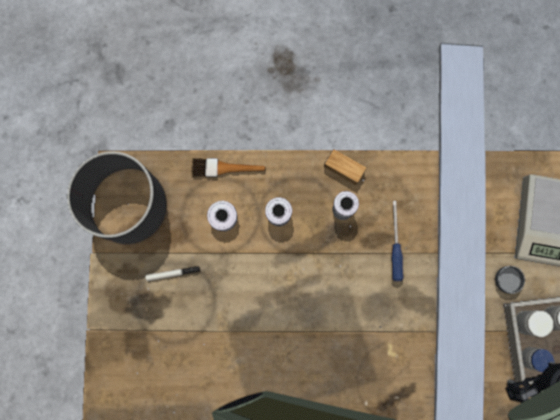

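View pics/side0.png

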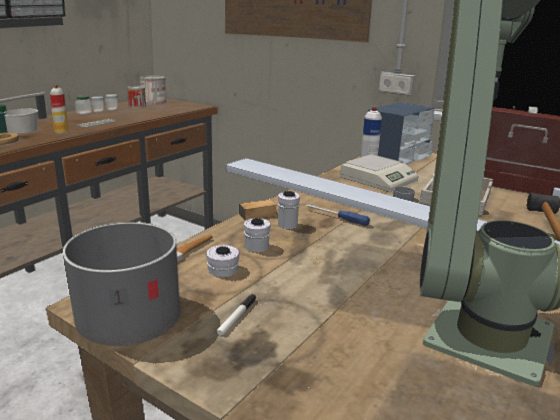

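View pics/wrist0.png

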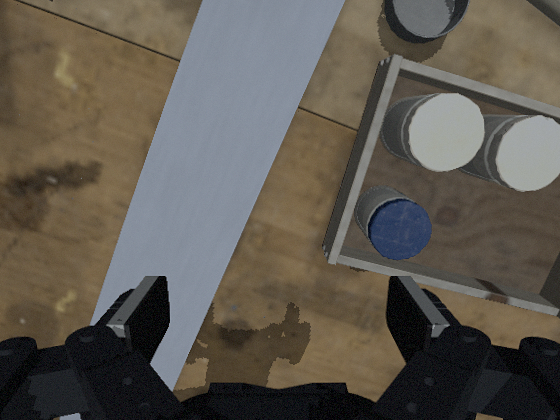

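The top view shows the buttons at about (222,215), (279,211) and (347,203). A grey beam at columns 440–485 lies between the arm and the tins, so I'll triangulate its height along with the tins.

```bash
cat > h.py <<'E'
import numpy as np,cv2
from scipy.optimize import least_squares
from workcell import r
C={n:r.get_calibration(n) for n in ["side","top"]}
def ray(c,u,v):
    K=c["camera_matrix"]
    p=cv2.undistortPoints(np.array([[[u,v]]],float),K,np.array([c["k1"],0,0,0,0.]))[0,0]
    R=c["R"];return -R.T@c["t"], R.T@np.array([p[0],p[1],1])
def atz(c,u,v,z):
    o,d=ray(c,u,v);return o+d*(z-o[2])/d[2]
def tri(obs):
    A=np.zeros((3,3));b=np.zeros(3)
    for c,u,v in obs:
        o,d=ray(c,u,v);d=d/np.linalg.norm(d);P=np.eye(3)-np.outer(d,d);A+=P;b+=P@o
    X=np.linalg.solve(A,b)
    return X,[proj(c,X) for c,_,_ in obs]
def proj(c,X):
    R,_=cv2.Rodrigues(c["R"])
    return cv2.projectPoints(np.array([X],float),R,c["t"],c["camera_matrix"],np.array([c["k1"],0,0,0,0.]))[0].ravel().round(1)
E
python3 - <<'E'
from h import *
T,S=C["top"],C["side"]
for n,a,b in [("beamL",(441,44),(228,166)),("beamR",(482,46),(243,160)),("low",(222,215),(223,251)),("mid",(279,211),(257,222)),("tall",(347,203),(288.5,195))]:
    print(n,tri([(T,*a),(S,*b)]))
for n,a,z in [("low",(222,215),53),("mid",(279,211),73),("tall",(347,203),95)]: print(n,atz(T,*a,z))
# beam near end in side: intersects with y range
for z in(150,200,250,300): print(z,[atz(T,u,v,z)[:2].round() for u,v in[(441,44),(482,46),(437,410),(484,410)]], [atz(S,u,v,z)[:2].round() for u,v in[(228,166),(243,160),(428,220)]])
t=cv2.imread("pics/top0.png");s=cv2.imread("pics/side0.png")
cv2.imwrite("pics/tz.png",cv2.resize(t[170:250,180:400],None,fx=3.6,fy=3.6,interpolation=2))
cv2.imwrite("pics/sz.png",cv2.resize(s[140:290,190:380],None,fx=4,fy=4,interpolation=2))
E
```

```text
beamL (array([1019.756093  , -463.0981353 ,   17.86251625]), [array([441.9,  45.4]), array([226.8, 165.7])])
beamR (array([1025.26650849, -571.43089698,   13.06854325]), [array([481.3,  44.9]), array([243.9, 160.2])])
low (array([558.84459109, 106.76348399,  46.77088687]), [array([222., 215.]), array([223., 251.])])
mid (array([566.41497156, -31.88957685,  67.01694687]), [array([278.8, 210.6]), array([257.5, 222.1])])
tall (array([ 581.88616506, -193.28017445,   86.36049154]), [array([346.9, 202.8]), array([288.7, 195. ])])
low [557.89444235 106.04567022  53.        ]
mid [564.45134661 -32.55311248  73.        ]
tall [ 579.89770458 -192.50357929   95.        ]
150 [array([ 956., -420.]), array([ 953., -519.]), array([ 120., -373.]), array([ 119., -475.])] [array([ 741., -133.]), array([ 745., -204.]), array([ 184., -110.])]
200 [array([ 931., -404.]), array([ 927., -499.]), array([ 130., -359.]), array([ 128., -457.])] [array([638.,  -7.]), array([641., -69.]), array([152.,  12.])]
250 [array([ 906., -389.]), array([ 902., -479.]), array([ 140., -346.]), array([ 138., -439.])] [array([534., 118.]), array([537.,  65.]), array([120., 135.])]
300 [array([ 880., -373.]), array([ 877., -460.]), array([ 149., -332.]), array([ 148., -421.])] [array([431., 243.]), array([433., 199.]), array([ 89., 257.])]
```

View pics/tz.png

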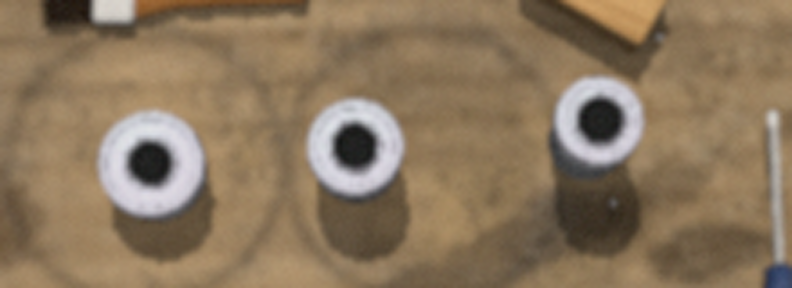

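View pics/sz.png

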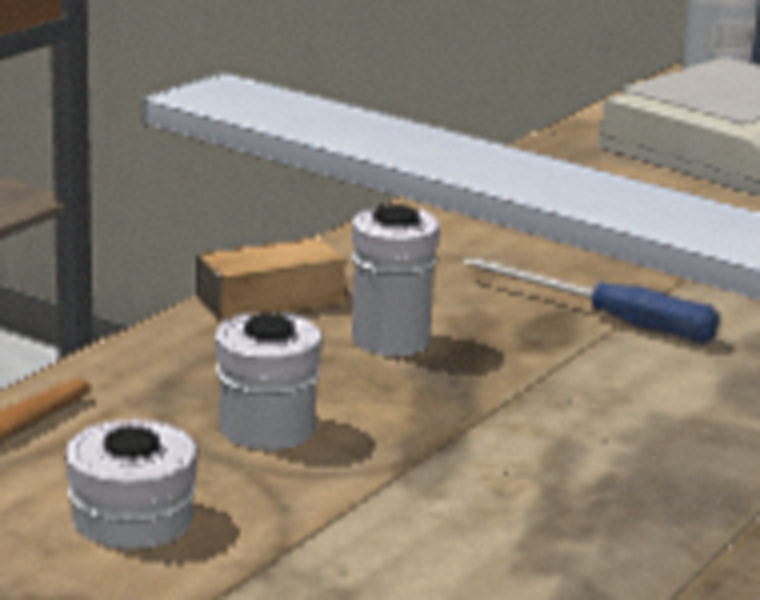

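Run:
```python
from h import *
W=r.get_calibration("wrist");T=C["top"]
for z in(0,15,60,120): print(z,[atz(W,u,v,z)[:2].round() for u,v in[(205,0),(345,0),(100,310),(180,370)]],[atz(T,u,v,z)[:2].round() for u,v in[(441,100),(484,100),(438,350),(484,350)]])
print("table edge",atz(T,300,151,0),atz(T,90,250,0))
# precise centroids in upscaled
t=cv2.imread("pics/top0.png");g=t.max(2)
for n,(u,v),h in [("low",(222,215),52),("mid",(279,211),72),("tall",(347,203),94)]:
    w=g[v-9:v+10,u-9:u+10].astype(float);m=(np.clip(130-w,0,None));yy,xx=np.mgrid[-9:10,-9:10];m[np.hypot(xx,yy)>8]=0
    cu,cv_=u+(m*xx).sum()/m.sum(),v+(m*yy).sum()/m.sum()
    print(n,cu,cv_,atz(T,cu,cv_,h))
s=r.sense()
from scipy.spatial.transform import Rotation as Ro
print(Ro.from_quat(s["ee_rot"]).as_matrix().round(3))
```

```text
0 [array([ 338., -416.]), array([ 383., -536.]), array([  -9., -399.]), array([ -54., -509.])] [array([ 873., -457.]), array([ 874., -572.]), array([ 233., -420.]), array([ 232., -534.])]
15 [array([ 335., -420.]), array([ 378., -535.]), array([   2., -404.]), array([ -42., -509.])] [array([ 867., -452.]), array([ 868., -566.]), array([ 235., -416.]), array([ 234., -529.])]
60 [array([ 326., -432.]), array([ 364., -533.]), array([  35., -418.]), array([  -3., -510.])] [array([ 850., -439.]), array([ 851., -548.]), array([ 239., -404.]), array([ 238., -512.])]
120 [array([ 315., -447.]), array([ 346., -529.]), array([  79., -436.]), array([  49., -511.])] [array([ 826., -420.]), array([ 827., -525.]), array([ 244., -387.]), array([ 243., -491.])]
table edge [733.34545954 -85.17834165   0.        ] [476.23348699 447.24589204   0.        ]
low 221.32426184722075 214.86466323421246 [558.38699484 107.82095986  52.        ]
mid 278.18315309058437 210.2069649766842 [566.53970545 -30.58317392  72.        ]
tall 346.3364521672713 202.98061867481383 [ 580.12694298 -191.05902076   94.        ]
[[-0.935 -0.     0.354]
 [-0.354  0.001 -0.935]
 [-0.    -1.    -0.001]]
```

The beam lies flat on the table, with its top at about z = 15 mm, and the wrist view agrees. I'll close the fingers and travel at about z = 200 mm to above the low tin.

Request:
drive_tool([
  [0,-0.02,-0.01,-0.018,0,0,0],
  [0,-0.025,0,-0.021,0,0,0],
  [0,-0.025,0,-0.021,0,0,0],
  [0,-0.025,0,-0.021,0,0,0],
  [0,-0.025,0,-0.021,0,0,0],
  [0,-0.025,0,-0.021,0,0,0],
  [0,-0.025,0,-0.021,0,0,0],
  [0,-0.025,0,-0.021,0,0,0],
  [0,-0.025,0,-0.021,0,0,0],
  [0,-0.025,0,-0.021,0,0,0],
  [0,-0.025,0,-0.021,0,0,0],
  [0,-0.025,0,-0.021,0,0,0],
])

```text
t: 1.35
tcp_pos: [391.6, -199.2, 209.0]
ee_rot: [-0.127, 0.696, -0.696, 0.127]
ft_force: [0.7, -0.7, -0.7]
opening: -0.1
```

Request:
drive_tool([
  [0,-0.025,0,-0.021,0,0,0],
  [0,-0.025,0,-0.021,0,0,0],
  [0,-0.025,0,-0.021,0,0,0],
  [0,-0.025,0,-0.021,0,0,0],
  [0,-0.025,0,-0.021,0,0,0],
  [0,-0.025,0,-0.021,0,0,0],
  [0,-0.025,0,-0.021,0,0,0],
  [0,-0.025,0,-0.021,0,0,0],
  [0,-0.02,0,-0.02,0,0,0],
  [0,-0.01,0,-0.01,0,0,0],
  [0,0,0,0,0,0,0],
])

```text
t: 2.45
tcp_pos: [536.5, 67.1, 208.6]
ee_rot: [0.128, -0.695, 0.695, -0.128]
ft_force: [-0.2, 0.6, 0.1]
opening: 0.2
```

Run:
```python
from h import *
from scipy.spatial.transform import Rotation as Ro
s=r.sense();M=Ro.from_quat(s["ee_rot"]).as_matrix()
print(s["t"],s["tcp_pos"],s["ft_force"],s["opening"]);print(M.round(4))
W=r.get_calibration("wrist");w=r.snapshot("wrist");cv2.imwrite("pics/w1.png",w[:,:,::-1])
for n,P in [("low",(558.4,107.8,52)),("mid",(566.5,-30.6,72)),("tall",(580.1,-191,94))]: print(n,proj(W,P))
print("tcp px",proj(W,s["tcp_pos"]),M.T@(np.array([558.4,107.8,s["tcp_pos"][2]])-s["tcp_pos"]))
```

```text
2.45 [536.52806655  67.11907791 208.60200932] [-0.17354532  0.63846052  0.08002677] 0.1522415173192581
[[-9.345e-01 -8.000e-04  3.560e-01]
 [-3.560e-01 -3.000e-04 -9.345e-01]
 [ 8.000e-04 -1.000e+00 -0.000e+00]]
low [243.  150.5]
mid [393.7 201.2]
tall [570.7 256.9]
tcp px [276.6 250.9] [-3.49217167e+01 -2.68614623e-02 -3.02289907e+01]
```

View pics/w1.png

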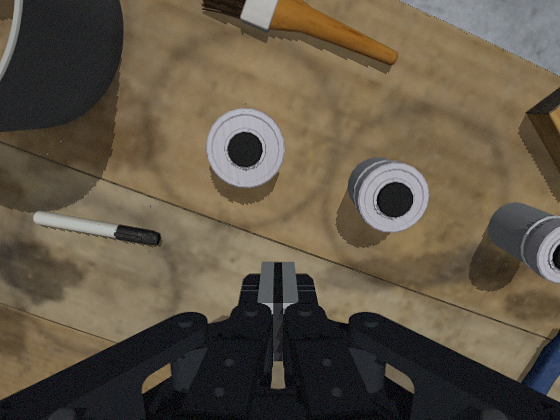

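The wrist view shows the low button at (245,149) and the middle one at (395,199), within 2 px of where I predicted.

```bash
cat >> h.py <<'E'
def blob(img,u,v,R=22):
    g=img.max(2);u,v=int(round(u)),int(round(v))
    m=np.zeros(g.shape,np.uint8);cv2.circle(m,(u,v),R,255,-1)
    b=((g<90)&(m>0)).astype(np.uint8)
    n,l,st,ce=cv2.connectedComponentsWithStats(b);i=1+np.argmax(st[1:,4]);return ce[i],st[i,4]
E
python3 - <<'E'
from h import *
W=r.get_calibration("wrist");w=cv2.imread("pics/w1.png")
for n,(u,v),z in [("low",(245,149),52),("mid",(395,199),72)]:
    c,a=blob(w,u,v);print(n,c,a,2*np.sqrt(a/np.pi),atz(W,*c,z))
E
```

```text
low [244.6029106  149.24012474] 962 34.997949111844065 [559.37052974 105.57750516  52.        ]
mid [394.55120482 199.30421687] 996 35.61104585035691 [567.60104038 -31.86129083  72.        ]
```

Request:
drive_tool([
  [0,-0.018,0.01,-0.015,0,0,0],
  [0,-0.017,0.03,-0.014,0,0,0],
  [0,0,0.04,0,0,0,0],
  [0,0,0.04,0,0,0,0],
  [0,0,0.02,0,0,0,0],
  [0,0,0,0,0,0,0],
  [0,0,0,0,0,0,0],
])

```text
t: 3.2
tcp_pos: [559.0, 104.5, 69.8]
ee_rot: [0.127, -0.695, 0.696, -0.127]
ft_force: [0.3, -0.1, 0.4]
opening: -0.1
```

Run:
```python
from h import *
s=r.sense();print(s["tcp_pos"],s["ft_force"])
W=r.get_calibration("wrist");w=r.snapshot("wrist");s2=r.snapshot("side")
cv2.imwrite("pics/w2.png",w[:,:,::-1])
cv2.imwrite("pics/s2.png",cv2.resize(s2[140:290,160:350,::-1],None,fx=4,fy=4,interpolation=2))
```

```text
[559.02051021 104.53022235  69.81414528] [ 0.25216654 -0.12608517  0.43919901]
```

View pics/s2.png

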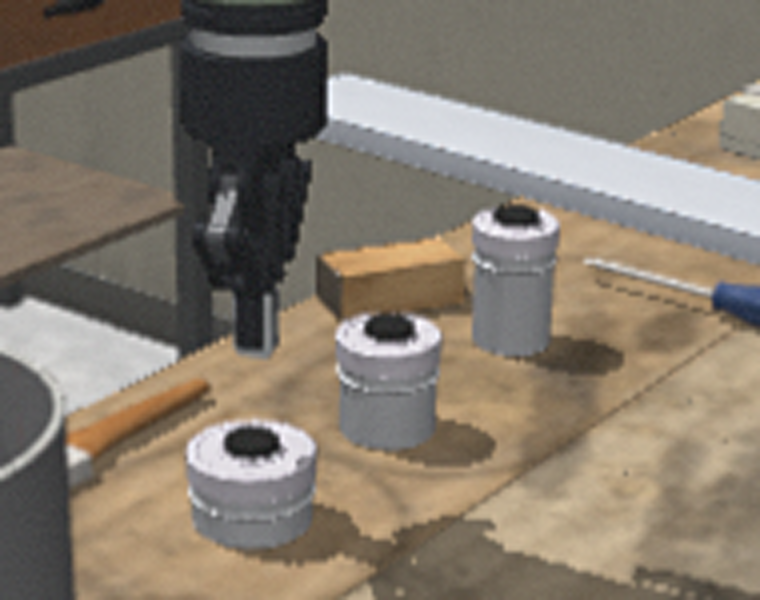

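View pics/w2.png

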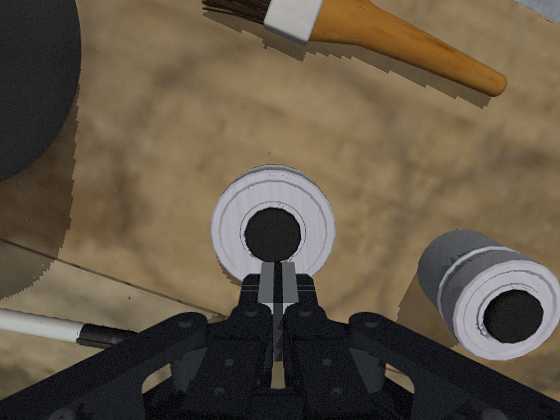

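Run:
```python
from h import *
s=r.sense();W=r.get_calibration("wrist");p=s["tcp_pos"];S=C["side"]
f=lambda X:(proj(S,X)-[160,140])*4
for dz in(0,10,20,30): print(dz,"side crop",f(p+[0,0,dz]),"wrist",proj(W,p+[0,0,dz]))
for z in (45,54): print(f([559,106,z]),proj(W,[559,106,z]))
print(f([559,106,0]))
w=cv2.imread("pics/w2.png");c,a=blob(w,272,234,30);print(c,[atz(W,*c,z) for z in(48,54)])
print(c, a)
cv2.imwrite("pics/w2z.png",cv2.resize(w[180:320,200:350],None,fx=4,fy=4))
```

```text
0 side crop [251.6 402.8] wrist [276.6 250.8]
10 side crop [251.6 386.4] wrist [276.6 258.3]
20 side crop [251.2 370. ] wrist [276.5 266.6]
30 side crop [251.2 353.2] wrist [276.5 275.8]
[252.4 446.4] [274.5 235.8]
[252.4 431.6] [274.4 241. ]
[253.6 517.2]
[272.38769729 234.7733711 ] [array([560.10163614, 107.70137475,  48.        ]), array([562.00036568, 108.33322305,  54.        ])]
[272.38769729 234.7733711 ] 2471
```

View pics/w2z.png

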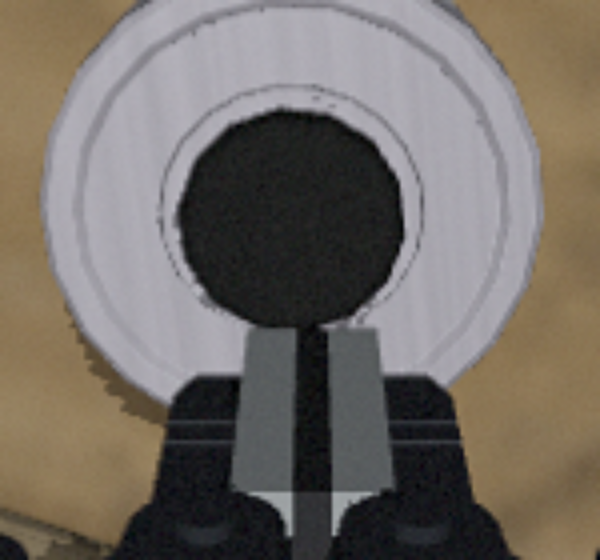

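The fingertip shows higher than the reported TCP in both views: side crop row 355 against a predicted 403, wrist row 262. I'll check the scale before descending.

Run:
```python
from h import *
from scipy.spatial.transform import Rotation as Ro
s=r.sense();W=r.get_calibration("wrist");p=s["tcp_pos"]
M=Ro.from_quat(s["ee_rot"]).as_matrix()
print("q",s["q"]);c=-W["R"].T@W["t"];print("cam pos",c,"in tool",M.T@(c-p), "cam axes in tool\n",(W["R"]@M).round(3))
def area(X,dz=0):
    th=np.linspace(0,2*np.pi,60);pts=np.array([proj(W,[X[0]+16*np.cos(a),X[1]+16*np.sin(a),X[2]-dz]) for a in th],np.float32)
    return cv2.contourArea(pts),pts.mean(0)
for dz in(0,5,10,20,28): print(dz,area((559.5,106.5,53),dz))
# tip predicted: pad corners x±11
for b in(0,-13,-28,-35):
    print(b,[proj(W,p+M@[a,b,0]) for a in(-11,0,11)],[(proj(C["side"],p+M@[a,b,0])-[160,140])*4 for a in(-11,11)])
t=r.snapshot("top");cv2.imwrite("pics/t2.png",cv2.resize(t[120:320,130:430,::-1],None,fx=2.6,fy=2.6,interpolation=2))
```

```text
q [ 1.65534437e-01  4.19359944e-01  1.76076355e+00 -3.26150277e-04
  9.57919973e-01  1.37545575e+00]
cam pos [622.98508031 128.62736579 246.71216843] in tool [ -67.75646213 -175.47845098    0.41126128] cam axes in tool
 [[ 0.    -0.001  1.   ]
 [ 0.962 -0.273 -0.001]
 [ 0.273  0.962  0.001]]
0 (2467.6700146484654, array([274.10333, 238.58665], dtype=float32))
5 (2362.1102491754573, array([274.17   , 235.71835], dtype=float32))
10 (2261.4750137327937, array([274.23666, 232.97835], dtype=float32))
20 (2080.2301768495236, array([274.345  , 227.84666], dtype=float32))
28 (1949.745084839058, array([274.43497, 224.0533 ], dtype=float32))
0 [array([276.5, 230.2]), array([276.6, 250.8]), array([276.6, 270.8])] [array([232.8, 400.4]), array([270.8, 405.6])]
-13 [array([276.5, 238.8]), array([276.5, 260.8]), array([276.5, 281.9])] [array([232.4, 378.8]), array([270.4, 384.4])]
-28 [array([276.4, 250.4]), array([276.4, 274.1]), array([276.5, 296.8])] [array([232., 354.]), array([270.4, 359.2])]
-35 [array([276.4, 256.6]), array([276.4, 281.2]), array([276.4, 304.7])] [array([232. , 342.4]), array([270.4, 347.6])]
```

View pics/t2.png

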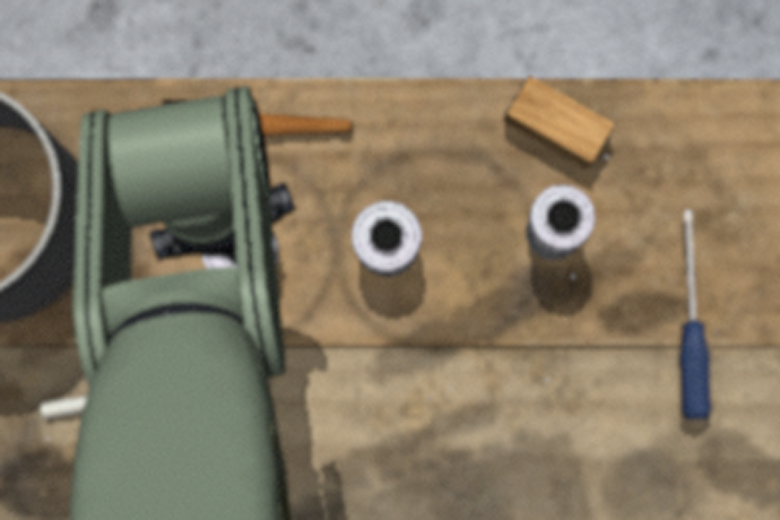

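The camera scale fits, so the image question is only about where the fingertip sits. I'll settle it by touch with small steps.

Request:
drive_tool([
  [0,-0.0014,0.004,-0.002,0,0,0],
  [0,0,0.004,0,0,0,0],
  [0,0,0.003,0,0,0,0],
  [0,0,0,0,0,0,0],
])

```text
t: 3.75
tcp_pos: [558.9, 107.9, 57.5]
ee_rot: [0.128, -0.696, 0.696, -0.127]
ft_force: [-1.0, 0.1, 0.0]
opening: -0.2
```

Request:
drive_tool([
  [0,0,0.002,0,0,0,0],
  [0,0,0.002,0,0,0,0],
  [0,0,0.002,0,0,0,0],
  [0,0,0,0,0,0,0],
])

```text
t: 4.15
tcp_pos: [559.2, 107.9, 51.7]
ee_rot: [0.127, -0.696, 0.696, -0.127]
ft_force: [0.4, -0.8, -0.1]
opening: -0.1
```

Request:
drive_tool([
  [0,0,0.001,0,0,0,0],
  [0,0,0.001,0,0,0,0],
  [0,0,0,0,0,0,0],
])

```text
t: 4.45
tcp_pos: [559.3, 107.9, 50.0]
ee_rot: [0.127, -0.696, 0.696, -0.127]
ft_force: [0.1, 1.3, 0.4]
opening: 0.2
```

No contact at z = 50 mm, so I'll look again.

Run:
```python
from h import *
w=r.snapshot("wrist");s2=r.snapshot("side")
a=cv2.resize(w[180:330,200:350,::-1],(400,400));b=cv2.resize(s2[190:290,170:270,::-1],(400,400),interpolation=2)
cv2.imwrite("pics/c3.png",np.hstack([a,b]))
p=r.sense()["tcp_pos"];print(p,[(proj(C["side"],p+[0,0,d])-[170,190])*4 for d in(0,10,20,30)])
```

```text
[559.42619123 107.95938465  50.10720748] [array([209.6, 239.2]), array([209.6, 222.8]), array([209.2, 206.4]), array([209.2, 190. ])]
```

View pics/c3.png

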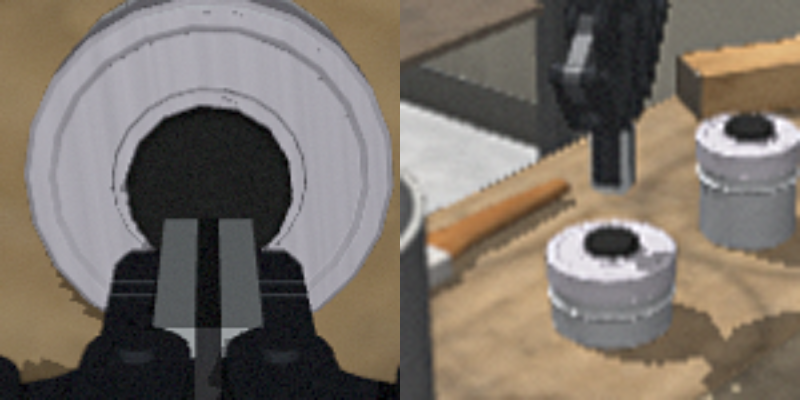

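The side view puts the real fingertip about 30 mm behind the reported TCP (row 190 against a predicted 239), with no sideways offset. Contact should come near TCP z of about 25 mm, so I'll keep going down in small steps.

Request:
drive_tool([
  [0,0,0.003,0,0,0,0],
  [0,0,0.003,0,0,0,0],
  [0,0,0.003,0,0,0,0],
  [0,0,0.003,0,0,0,0],
  [0,0,0,0,0,0,0],
])

```text
t: 5.05
tcp_pos: [559.0, 107.9, 37.5]
ee_rot: [0.128, -0.696, 0.696, -0.127]
ft_force: [-0.5, 0.8, -0.4]
opening: 0.1
```

Request:
drive_tool([
  [0,0,0.002,0,0,0,0],
  [0,0,0.002,0,0,0,0],
  [0,0,0,0,0,0,0],
])

```text
t: 5.35
tcp_pos: [559.2, 107.9, 33.8]
ee_rot: [0.127, -0.696, 0.696, -0.127]
ft_force: [0.4, 0.3, 0.1]
opening: -0.2
```

Request:
drive_tool([
  [0,0,0.002,0,0,0,0],
  [0,0,0.002,0,0,0,0],
  [0,0,0,0,0,0,0],
])

```text
t: 5.65
tcp_pos: [559.2, 107.9, 29.8]
ee_rot: [0.127, -0.696, 0.696, -0.127]
ft_force: [-0.1, -0.5, -0.2]
opening: -0.0
```

Request:
drive_tool([
  [0,0,0.002,0,0,0,0],
  [0,0,0,0,0,0,0],
])

```text
t: 5.85
tcp_pos: [559.2, 107.9, 27.8]
ee_rot: [0.127, -0.696, 0.696, -0.127]
ft_force: [-0.3, -0.7, -0.9]
opening: 0.2
```

Request:
drive_tool([
  [0,0,0.002,0,0,0,0],
  [0,0,0,0,0,0,0],
])

```text
t: 6.05
tcp_pos: [559.2, 107.9, 25.8]
ee_rot: [0.127, -0.696, 0.696, -0.127]
ft_force: [0.2, -0.4, -0.6]
opening: -0.1
```

Request:
drive_tool([
  [0,0,0.001,0,0,0,0],
  [0,0,0.001,0,0,0,0],
  [0,0,0,0,0,0,0],
])

```text
t: 6.35
tcp_pos: [559.3, 107.9, 23.9]
ee_rot: [0.127, -0.696, 0.696, -0.127]
ft_force: [0.1, -0.1, -0.6]
opening: 0.2
```

Run:
```python
from h import *
w=r.snapshot("wrist");s2=r.snapshot("side")
a=cv2.resize(w[180:330,200:350,::-1],(400,400));b=cv2.resize(s2[190:290,170:270,::-1],(400,400),interpolation=2)
cv2.imwrite("pics/c4.png",np.hstack([a,b]))
```

```text
(no output)
```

View pics/c4.png

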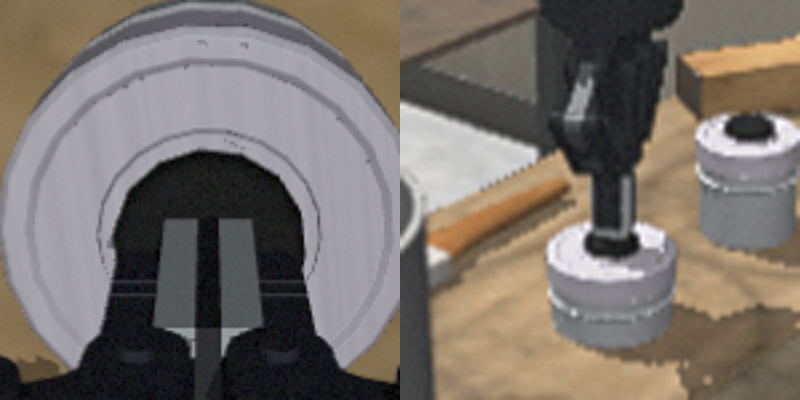

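The tip is just above or at the button, and well centred. I'll go on in 1 mm steps and watch Fz.

Request:
drive_tool([
  [0,0,0.001,0,0,0,0],
  [0,0,0,0,0,0,0],
])

```text
t: 6.65
tcp_pos: [559.3, 107.9, 23.0]
ee_rot: [0.127, -0.696, 0.696, -0.127]
ft_force: [-0.8, -0.3, 0.2]
opening: -0.3
```

Request:
drive_tool([
  [0,0,0.001,0,0,0,0],
  [0,0,0,0,0,0,0],
])

```text
t: 6.85
tcp_pos: [559.3, 107.9, 21.9]
ee_rot: [0.127, -0.696, 0.696, -0.127]
ft_force: [0.1, -0.9, 0.3]
opening: 0.1
```

Request:
drive_tool([
  [0,0,0.001,0,0,0,0],
  [0,0,0,0,0,0,0],
])

```text
t: 7.05
tcp_pos: [559.3, 108.0, 20.9]
ee_rot: [0.127, -0.696, 0.696, -0.127]
ft_force: [0.6, 0.0, -0.4]
opening: -0.5
```

Request:
drive_tool([
  [0,0,0.001,0,0,0,0],
  [0,0,0,0,0,0,0],
])

```text
t: 7.25
tcp_pos: [559.5, 108.0, 20.2]
ee_rot: [0.127, -0.696, 0.696, -0.127]
ft_force: [-0.6, 0.1, 0.9]
opening: -0.1
```

Request:
drive_tool([
  [0,0,0.001,0,0,0,0],
  [0,0,0,0,0,0,0],
])

```text
t: 7.45
tcp_pos: [559.5, 108.0, 19.3]
ee_rot: [0.127, -0.696, 0.696, -0.127]
ft_force: [-1.2, 0.3, 3.1]
opening: 0.2
```

Request:
drive_tool([
  [0,0,0.001,0,0,0,0],
  [0,0,0,0,0,0,0],
])

```text
t: 7.65
tcp_pos: [559.5, 108.0, 18.2]
ee_rot: [0.127, -0.696, 0.696, -0.127]
ft_force: [-0.5, -0.2, 4.4]
opening: 0.2
```

Run:
```python
from h import *
w=r.snapshot("wrist");s2=r.snapshot("side")
a=cv2.resize(w[180:330,200:350,::-1],(400,400));b=cv2.resize(s2[220:290,190:260,::-1],(400,400),interpolation=2)
cv2.imwrite("pics/c5.png",np.hstack([a,b]))
```

```text
(no output)
```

View pics/c5.png

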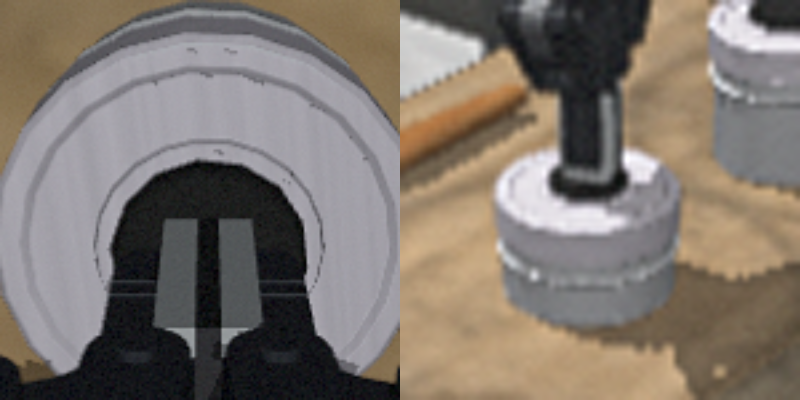

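Contact came at TCP z of about 20.3 mm, and at 4.4 N the lid is starting to slide. I'll keep pressing until the force rises past friction.

Request:
drive_tool([
  [0,0,0.001,0,0,0,0],
  [0,0,0.001,0,0,0,0],
  [0,0,0.001,0,0,0,0],
  [0,0,0,0,0,0,0],
])

```text
t: 8.15
tcp_pos: [559.5, 108.0, 14.9]
ee_rot: [0.127, -0.696, 0.696, -0.127]
ft_force: [-0.3, -0.0, 4.2]
opening: 0.0
```

Request:
drive_tool([
  [0,0,0.001,0,0,0,0],
  [0,0,0.001,0,0,0,0],
  [0,0,0,0,0,0,0],
])

```text
t: 8.45
tcp_pos: [559.5, 108.0, 13.0]
ee_rot: [0.127, -0.696, 0.696, -0.127]
ft_force: [0.1, 0.1, 3.2]
opening: -0.2
```

Request:
drive_tool([
  [0,0,0.001,0,0,0,0],
  [0,0,0.001,0,0,0,0],
  [0,0,0,0,0,0,0],
])

```text
t: 8.75
tcp_pos: [559.5, 108.0, 11.1]
ee_rot: [0.127, -0.696, 0.696, -0.127]
ft_force: [-0.6, -0.5, 4.5]
opening: 0.4
```

Request:
drive_tool([
  [0,0,0.001,0,0,0,0],
  [0,0,0,0,0,0,0],
])

```text
t: 8.95
tcp_pos: [559.6, 108.0, 10.5]
ee_rot: [0.127, -0.696, 0.696, -0.127]
ft_force: [-1.2, -0.1, 7.5]
opening: 0.2
```

Request:
drive_tool([
  [0,0,0.001,0,0,0,0],
  [0,0,0,0,0,0,0],
])

```text
t: 9.15
tcp_pos: [559.6, 108.0, 9.8]
ee_rot: [0.127, -0.696, 0.696, -0.127]
ft_force: [-1.7, -0.3, 9.2]
opening: 0.2
```

Force is now rising with the button's own stiffness of about 3 N/mm, after about 7.4 mm of travel, so the lid is home. I'll press 1 mm more to confirm, then lift.

Request:
drive_tool([
  [0,0,0.001,0,0,0,0],
  [0,0,0,0,0,0,0],
])

```text
t: 9.35
tcp_pos: [559.6, 108.0, 9.1]
ee_rot: [0.127, -0.696, 0.696, -0.128]
ft_force: [-3.1, 0.3, 10.9]
opening: 0.1
```

Request:
drive_tool([
  [0,0,-0.003,0,0,0,0],
  [0,0,-0.005,0,0,0,0],
  [0,0,-0.02,0,0,0,0],
  [0,0,-0.04,0,0,0,0],
  [0,0,-0.04,0,0,0,0],
  [0,0,0,0,0,0,0],
])

```text
t: 9.95
tcp_pos: [562.9, 108.6, 121.2]
ee_rot: [0.123, -0.695, 0.696, -0.131]
ft_force: [0.3, 0.1, 0.3]
opening: 0.4
```

Run:
```python
from h import *
from scipy.spatial.transform import Rotation as Ro
s=r.sense();M=Ro.from_quat(s["ee_rot"]).as_matrix();p=s["tcp_pos"];print(s["t"],p)
W=r.get_calibration("wrist");w=r.snapshot("wrist");s2=r.snapshot("side")
print(proj(W,(567,-31,72)),"pred; shift to mid",M.T@(np.array([567,-31,p[2]])-p))
cv2.imwrite("pics/w6.png",w[:,:,::-1])
cv2.imwrite("pics/s6.png",cv2.resize(s2[150:290,190:380,::-1],None,fx=4,fy=4,interpolation=2))
```

```text
9.95 [562.89557995 108.58123234 121.21575389]
[470.6 287.6] pred; shift to mid [ 45.56975453  -0.19367753 131.9966918 ]
```

View pics/w6.png

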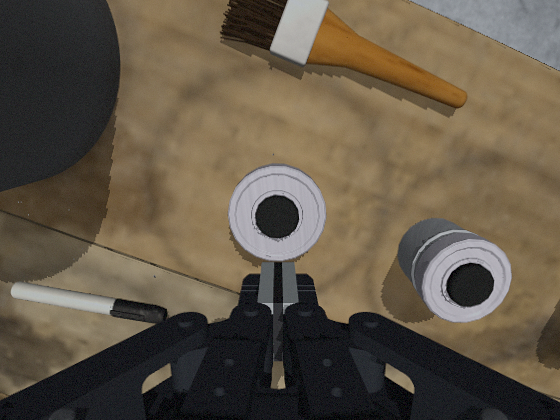

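View pics/s6.png

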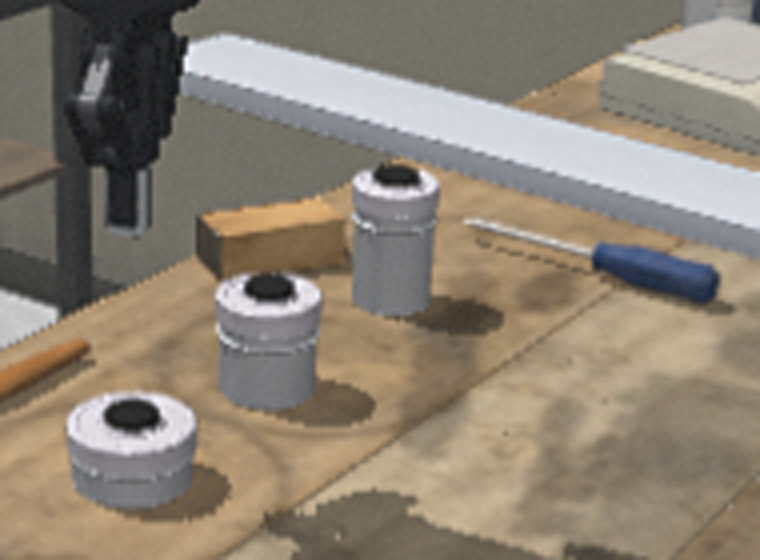

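The low lid is down with its skirt on the bead, and the tin hasn't moved. Middle next.

Request:
drive_tool([
  [0,0.011,0,0.033,0,0,0],
  [0,0.011,0,0.033,0,0,0],
  [0,0.011,0,0.033,0,0,0],
  [0,0.011,0,0.033,0,0,0],
  [0,0,0.02,0,0,0,0],
  [0,0,0.02,0,0,0,0],
  [0,0,0.015,0,0,0,0],
  [0,0,0.01,0,0,0,0],
  [0,0,0,0,0,0,0],
  [0,0,0,0,0,0,0],
])

```text
t: 11.05
tcp_pos: [564.8, -30.9, 50.6]
ee_rot: [-0.128, 0.696, -0.695, 0.127]
ft_force: [0.9, 0.3, 0.0]
opening: -0.1
```

Run:
```python
from h import *
from scipy.spatial.transform import Rotation as Ro
s=r.sense();M=Ro.from_quat(s["ee_rot"]).as_matrix();p=s["tcp_pos"];print(s["t"],p);print(M.round(3))
w=r.snapshot("wrist");s2=r.snapshot("side")
print("shift to mid",M.T@(np.array([567,-31,p[2]])-p))
a=cv2.resize(w[180:330,200:350,::-1],(400,400));b=cv2.resize(s2[170:270,210:310,::-1],(400,400),interpolation=2)
cv2.imwrite("pics/c7.png",np.hstack([a,b]))
```

```text
11.05 [564.75408366 -30.92994947  50.63878966]
[[-0.935 -0.001  0.354]
 [-0.354  0.    -0.935]
 [ 0.001 -1.    -0.   ]]
shift to mid [-2.07556766 -0.00238938  0.86084868]
```

View pics/c7.png

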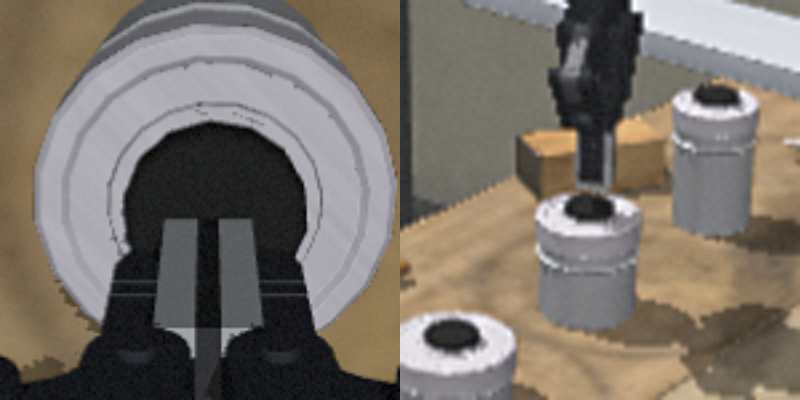

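The middle button is about 2 mm off the tip, so I'll correct that and descend.

Request:
drive_tool([
  [0,-0.002,0.002,0.0015,0,0,0],
  [0,0,0.002,0,0,0,0],
  [0,0,0.002,0,0,0,0],
  [0,0,0,0,0,0,0],
])

```text
t: 11.55
tcp_pos: [567.1, -31.7, 44.9]
ee_rot: [-0.127, 0.696, -0.696, 0.127]
ft_force: [-0.6, 0.1, -0.4]
opening: -0.2
```

Request:
drive_tool([
  [0,0,0.001,0,0,0,0],
  [0,0,0.001,0,0,0,0],
  [0,0,0,0,0,0,0],
])

```text
t: 11.85
tcp_pos: [567.3, -31.8, 43.0]
ee_rot: [0.127, -0.696, 0.696, -0.127]
ft_force: [-0.3, 0.6, 0.0]
opening: 0.0
```

Request:
drive_tool([
  [0,0,0.001,0,0,0,0],
  [0,0,0.001,0,0,0,0],
  [0,0,0,0,0,0,0],
])

```text
t: 12.15
tcp_pos: [567.2, -31.8, 41.0]
ee_rot: [0.127, -0.696, 0.696, -0.127]
ft_force: [0.5, 0.0, 1.1]
opening: -0.1
```

Request:
drive_tool([
  [0,0,0.001,0,0,0,0],
  [0,0,0.001,0,0,0,0],
  [0,0,0,0,0,0,0],
])

```text
t: 12.45
tcp_pos: [567.5, -31.8, 39.4]
ee_rot: [0.127, -0.696, 0.696, -0.127]
ft_force: [-0.3, -0.4, 2.5]
opening: 0.1
```

Request:
drive_tool([
  [0,0,0.001,0,0,0,0],
  [0,0,0.001,0,0,0,0],
  [0,0,0,0,0,0,0],
])

```text
t: 12.75
tcp_pos: [567.5, -31.8, 37.2]
ee_rot: [0.127, -0.695, 0.696, -0.127]
ft_force: [-0.3, 0.1, 3.6]
opening: 0.2
```

Request:
drive_tool([
  [0,0,0.001,0,0,0,0],
  [0,0,0.001,0,0,0,0],
  [0,0,0.001,0,0,0,0],
  [0,0,0,0,0,0,0],
])

```text
t: 13.15
tcp_pos: [567.5, -31.8, 34.0]
ee_rot: [0.127, -0.696, 0.696, -0.127]
ft_force: [-0.1, -0.6, 2.6]
opening: 0.1
```

Request:
drive_tool([
  [0,0,0.001,0,0,0,0],
  [0,0,0.001,0,0,0,0],
  [0,0,0,0,0,0,0],
])

```text
t: 13.45
tcp_pos: [567.5, -31.8, 32.0]
ee_rot: [0.127, -0.696, 0.696, -0.127]
ft_force: [-0.5, -0.2, 2.9]
opening: -0.1
```

Request:
drive_tool([
  [0,0,0.001,0,0,0,0],
  [0,0,0,0,0,0,0],
])

```text
t: 13.65
tcp_pos: [567.5, -31.8, 31.2]
ee_rot: [0.127, -0.696, 0.696, -0.127]
ft_force: [-0.3, -0.4, 5.2]
opening: 0.1
```

Request:
drive_tool([
  [0,0,0.001,0,0,0,0],
  [0,0,0,0,0,0,0],
])

```text
t: 13.85
tcp_pos: [567.6, -31.8, 30.5]
ee_rot: [0.127, -0.695, 0.696, -0.127]
ft_force: [-1.1, 0.3, 6.4]
opening: -0.1
```

Request:
drive_tool([
  [0,0,0.001,0,0,0,0],
  [0,0,0,0,0,0,0],
])

```text
t: 14.05
tcp_pos: [567.6, -31.8, 29.8]
ee_rot: [0.127, -0.695, 0.696, -0.127]
ft_force: [-1.9, 0.8, 8.6]
opening: 0.3
```

Request:
drive_tool([
  [0,0,0.001,0,0,0,0],
  [0,0,0,0,0,0,0],
])

```text
t: 14.25
tcp_pos: [567.7, -31.8, 29.2]
ee_rot: [0.127, -0.695, 0.696, -0.128]
ft_force: [-2.8, -0.3, 11.7]
opening: -0.2
```

Home: the force reached 11.7 N, at a height that agrees with the low tin's offset. I'll lift to clear the tall tin.

Request:
drive_tool([
  [0,0,-0.003,0,0,0,0],
  [0,0,-0.005,0,0,0,0],
  [0,0,-0.02,0,0,0,0],
  [0,0,-0.03,0,0,0,0],
  [0,0,-0.04,0,0,0,0],
  [0,0,0,0,0,0,0],
  [0,0,0,0,0,0,0],
])

```text
t: 14.95
tcp_pos: [567.4, -31.7, 126.4]
ee_rot: [0.127, -0.695, 0.696, -0.127]
ft_force: [-0.7, -0.5, 0.0]
opening: 0.5
```

Run:
```python
from h import *
from scipy.spatial.transform import Rotation as Ro
s=r.sense();M=Ro.from_quat(s["ee_rot"]).as_matrix();p=s["tcp_pos"];print(s["t"],p)
W=r.get_calibration("wrist");w=r.snapshot("wrist");s2=r.snapshot("side")
print(proj(W,(580.1,-191,94)),"pred; shift to tall",M.T@(np.array([580.6,-191.5,p[2]])-p))
cv2.imwrite("pics/w8.png",w[:,:,::-1])
cv2.imwrite("pics/s8.png",cv2.resize(s2[150:290,190:380,::-1],None,fx=4,fy=4,interpolation=2))
```

```text
14.95 [567.35680872 -31.74328661 126.39070971]
[516.4 296.7] pred; shift to tall [4.41585106e+01 3.25496350e-02 1.54102610e+02]
```

View pics/w8.png

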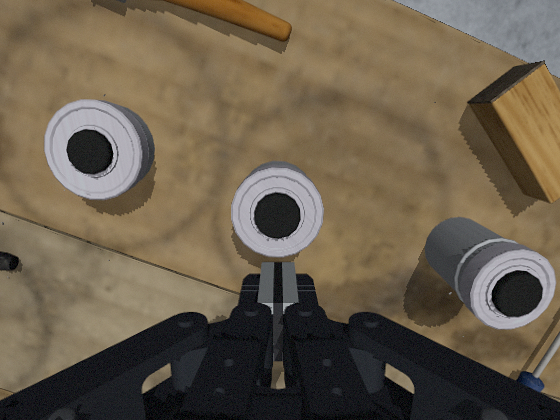

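View pics/s8.png

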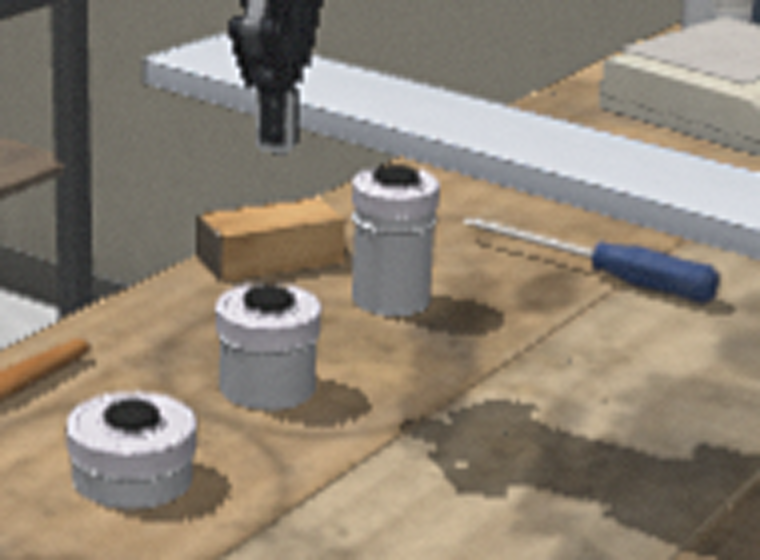

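The middle lid is home. The tall button shows at (519,294) against a predicted (516,297), about 1.5 mm out, and I'll include that correction in the move to it.

Request:
drive_tool([
  [0,0.008,0,0.03,0,0,0],
  [0,0.009,0,0.033,0,0,0],
  [0,0.009,0,0.033,0,0,0],
  [0,0.009,0,0.033,0,0,0],
  [0,0.007,0,0.026,0,0,0],
  [0,0,0.02,0,0,0,0],
  [0,0,0.02,0,0,0,0],
  [0,0,0.013,0,0,0,0],
  [0,0,0,0,0,0,0],
  [0,0,0,0,0,0,0],
])

```text
t: 16.05
tcp_pos: [582.8, -191.3, 72.7]
ee_rot: [-0.128, 0.696, -0.695, 0.127]
ft_force: [-0.4, -0.4, 0.7]
opening: 0.0
```

Run:
```python
from h import *
s=r.sense();p=s["tcp_pos"];print(s["t"],p)
w=r.snapshot("wrist");s2=r.snapshot("side")
a=cv2.resize(w[180:330,200:350,::-1],(400,400));b=cv2.resize(s2[150:250,240:340,::-1],(400,400),interpolation=2)
cv2.imwrite("pics/c9.png",np.hstack([a,b]))
```

```text
16.05 [ 582.83981321 -191.33570309   72.65350482]
```

View pics/c9.png

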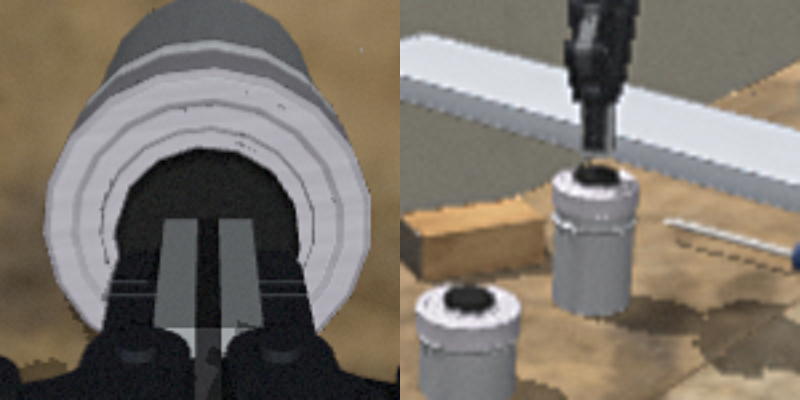

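The tip is about 2.5 mm too far out, towards tool −x. I'll correct that while descending.

Request:
drive_tool([
  [0,0.0025,0.002,0,0,0,0],
  [0,0,0.002,0,0,0,0],
  [0,0,0.001,0,0,0,0],
  [0,0,0,0,0,0,0],
])

```text
t: 16.55
tcp_pos: [580.5, -192.5, 68.1]
ee_rot: [0.127, -0.696, 0.696, -0.127]
ft_force: [0.7, 0.4, -0.2]
opening: 0.3
```

Request:
drive_tool([
  [0,0,0.001,0,0,0,0],
  [0,0,0.001,0,0,0,0],
  [0,0,0,0,0,0,0],
])

```text
t: 16.85
tcp_pos: [580.5, -192.4, 65.9]
ee_rot: [-0.127, 0.696, -0.696, 0.127]
ft_force: [1.3, 0.8, -0.2]
opening: -0.0
```

Request:
drive_tool([
  [0,0,0.001,0,0,0,0],
  [0,0,0.001,0,0,0,0],
  [0,0,0,0,0,0,0],
])

```text
t: 17.15
tcp_pos: [580.5, -192.4, 63.9]
ee_rot: [-0.127, 0.696, -0.696, 0.127]
ft_force: [-0.5, 0.1, 0.5]
opening: 0.3
```

Request:
drive_tool([
  [0,0,0.001,0,0,0,0],
  [0,0,0.001,0,0,0,0],
  [0,0,0,0,0,0,0],
])

```text
t: 17.45
tcp_pos: [580.7, -192.5, 62.3]
ee_rot: [0.127, -0.695, 0.696, -0.127]
ft_force: [-0.2, -0.8, 1.9]
opening: 0.1
```

Request:
drive_tool([
  [0,0,0.001,0,0,0,0],
  [0,0,0.001,0,0,0,0],
  [0,0,0,0,0,0,0],
])

```text
t: 17.75
tcp_pos: [580.8, -192.5, 60.4]
ee_rot: [0.127, -0.695, 0.696, -0.127]
ft_force: [-0.9, 0.2, 4.1]
opening: 0.1
```

Request:
drive_tool([
  [0,0,0.001,0,0,0,0],
  [0,0,0.001,0,0,0,0],
  [0,0,0,0,0,0,0],
])

```text
t: 18.05
tcp_pos: [580.7, -192.5, 58.1]
ee_rot: [0.127, -0.695, 0.696, -0.127]
ft_force: [-0.1, 0.6, 3.0]
opening: -0.0
```

Now to the end of travel, expected at z of about 54 with 10 N at about 51.5.

Request:
drive_tool([
  [0,0,0.001,0,0,0,0],
  [0,0,0.001,0,0,0,0],
  [0,0,0.001,0,0,0,0],
  [0,0,0,0,0,0,0],
])

```text
t: 18.45
tcp_pos: [580.7, -192.5, 55.0]
ee_rot: [0.127, -0.696, 0.696, -0.127]
ft_force: [0.4, 0.1, 3.9]
opening: -0.2
```

Request:
drive_tool([
  [0,0,0.001,0,0,0,0],
  [0,0,0.001,0,0,0,0],
  [0,0,0,0,0,0,0],
])

```text
t: 18.75
tcp_pos: [580.7, -192.5, 53.2]
ee_rot: [0.127, -0.696, 0.696, -0.127]
ft_force: [0.3, -0.2, 3.9]
opening: 0.4
```

Request:
drive_tool([
  [0,0,0.001,0,0,0,0],
  [0,0,0,0,0,0,0],
])

```text
t: 18.95
tcp_pos: [580.8, -192.6, 52.6]
ee_rot: [0.127, -0.695, 0.696, -0.127]
ft_force: [0.0, 0.8, 7.0]
opening: -0.1
```

Request:
drive_tool([
  [0,0,0.001,0,0,0,0],
  [0,0,0,0,0,0,0],
])

```text
t: 19.15
tcp_pos: [580.8, -192.6, 51.9]
ee_rot: [0.127, -0.695, 0.696, -0.127]
ft_force: [-1.7, 0.6, 8.1]
opening: 0.1
```

Request:
drive_tool([
  [0,0,0.001,0,0,0,0],
  [0,0,0,0,0,0,0],
])

```text
t: 19.35
tcp_pos: [580.9, -192.6, 51.3]
ee_rot: [0.127, -0.695, 0.696, -0.128]
ft_force: [-1.9, 0.6, 11.1]
opening: 0.3
```

Request:
drive_tool([
  [0,0,-0.003,0,0,0,0],
  [0,0,-0.005,0,0,0,0],
  [0,0,-0.02,0,0,0,0],
  [0,0,-0.03,0,0,0,0],
  [0,0,-0.04,0,0,0,0],
  [0,0.04,-0.02,0,0,0,0],
  [0,0.04,0,0,0,0,0],
  [0,0.04,0,0,0,0,0],
  [0,0,0,0,0,0,0],
  [0,0,0,0,0,0,0],
])

```text
t: 20.35
tcp_pos: [468.0, -235.1, 168.0]
ee_rot: [-0.127, 0.696, -0.696, 0.127]
ft_force: [0.4, -0.0, 1.2]
opening: -0.0
```

Run:
```python
from h import *
s=r.sense();print(s["t"],s["tcp_pos"],s["ft_force"],s["joint_vel"].round(3))
t=r.snapshot("top");s2=r.snapshot("side")
cv2.imwrite("pics/s10.png",cv2.resize(s2[150:290,190:380,::-1],None,fx=4,fy=4,interpolation=2))
cv2.imwrite("pics/t10.png",cv2.resize(t[120:320,130:430,::-1],None,fx=2.6,fy=2.6,interpolation=2))
```

```text
20.35 [ 467.96369527 -235.07173874  168.00074548] [ 0.37918815 -0.0368806   1.16526644] [ 0.023  0.023 -0.031  0.004 -0.004 -0.   ]
```

View pics/s10.png

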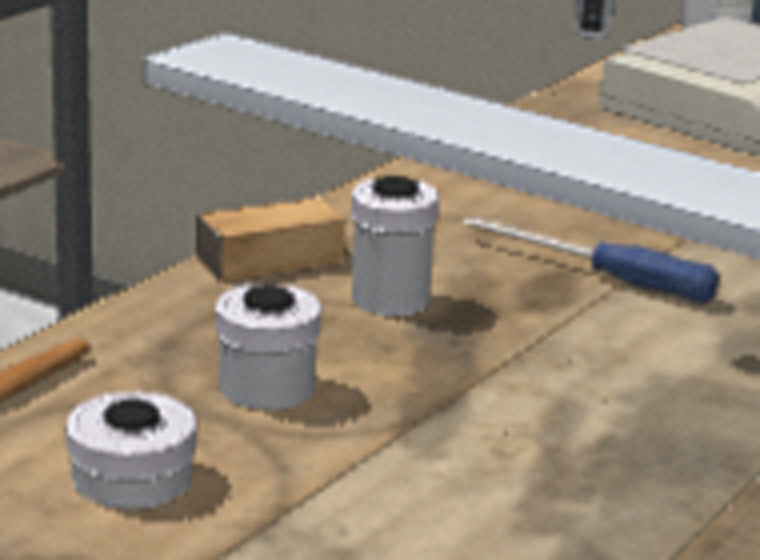

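View pics/t10.png

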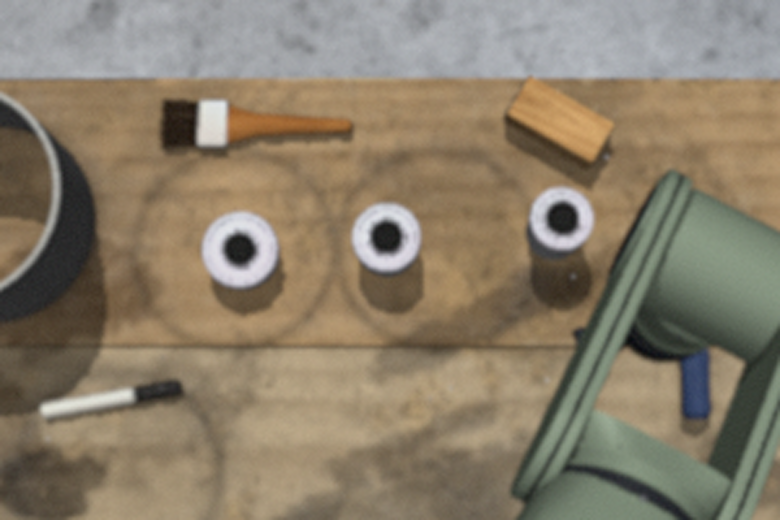

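All three lids sit on their beads at (132,414), (269,298) and (395,187) in the side crop, having dropped about 7 to 8 mm. The tins and bystanders are where they were.

```bash
python3 -c "
from workcell import r
print(r.close_job())"
```

```text
the job is handed in; nothing more can be done
None
```

I pressed all three lids home with the closed fingertips, lowest tin first, then the middle, then the tallest, and handed the job in at about 20.5 s. No verdict was reported.

- **Force:** each lid slid down at about 3–4.5 N. At the end of travel the force climbed at roughly the button's own stiffness, and I stopped at 10.9, 11.7 and 11.1 N.
- **Final pictures:** each button sits about 7–8 mm lower than at the start, with the lid skirts on their beads. The tins, brush, block, marker and the visible part of the screwdriver hadn't moved. The arm hid part of the screwdriver from above, but it looked unmoved from the side. The gripper was well clear of everything at hand-in.
- **Disagreement:** the fingertip was about 32 mm higher than the reported tool point. It showed in the side and wrist pictures before the first press, so I found each contact by touch. All three contacts gave the same offset, to within about 1 mm.

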